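# Show the tender wheelset to the inspection camera

### The job

Pluck the tender wheelset, the one with the largest wheels, out of the pocket tray and hold it up to the inspection camera: the middle of its axle straight in front of the lens, level with it and 10 cm out from the front glass, with the axle level and square across the camera's view so that both wheels show in profile. Finish while still holding it there, motionless in the air. Do not knock the camera or its stand, and leave the other wheelsets and everything else where they are.

Things in the scene. Friction and masses are not known exactly. Their poses are not given: they have to be found in the camera images.
- tender_wheelset_center (a point): tender wheelset, LARGEST wheels of the four in the tray: two bare steel spoked wheels, 34 mm over the flanges, 5 mm wide, 39 mm over their outer faces, on a steel axle 4.8 mm thick, 50 mm long, whose flat ends stand 5.5 mm proud of the wheels: it can be taken from above between its axle ends. 50 g. Origin: middle of the axle; y runs along the axle. In the tray: axle level, 32 mm above the table.
- wagon_wheelset_center (a point): a smaller bystander wheelset: wheels 24 mm over the flanges, otherwise built as the tender wheelset (axle 50 mm long). Origin at the middle of its axle, y along the axle; at rest 27 mm above the table. Plain disc wheels.
- van_wheelset_center (a point): a smaller bystander wheelset: wheels 24 mm over the flanges, otherwise built as the tender wheelset (axle 50 mm long). Origin at the middle of its axle, y along the axle; at rest 27 mm above the table. Spoked wheels.
- motor_wheelset_center (a point): a smaller bystander wheelset: wheels 24 mm over the flanges, otherwise built as the tender wheelset (axle 50 mm long). Origin at the middle of its axle, y along the axle; at rest 27 mm above the table. It has a brass gear of 16 mm in the middle of its axle.
- pocket_tray: fixed wooden tray, 189 (x) by 116 mm (y), origin under its centre: four pockets along x, 46 mm pitch, a wheelset in each in any order, axles along y. Floor 5 mm, pocket walls 15 mm, lip at the axle ends of the pockets 9 mm above the table. The wheels sit between two rails, 14 mm apart, 44 mm long, 17 mm above the table, and cannot roll; beyond the axle ends is open room for fingers.
- inspection_stand: the inspection camera's fixed stand: grey base plate 150 by 120 by 14 mm, steel pillar of 20 mm, 281 mm tall, whose foot is the origin; the camera is clamped on the pillar and looks level along the stand's -x. Not to be touched.
- lens (a point): centre of the camera's front glass: the lens (24 mm barrel in a black 42 mm ring light) stands 70 mm in front of the pillar axis, 130 to 190 mm above the table. It looks level along this frame's -x; y is level across the view, z is up. The place to show a part is 100 mm out from here along -x.
- stock_stand: fixed slotted maple stand 180 by 228 mm, 44 mm high, origin under its centre, with three pieces of rolling stock in its slots (up to 110 mm above the table); a bystander.
- tender: black tender without its middle wheelset, 162 by 56 by 78 mm, in the stand; a bystander. Origin under its middle at wheel level.
- flat_wagon: rust-brown brass flat wagon, 158 by 56 by 50 mm, in the stand; a bystander. Origin under its middle.
- guards_van: teal plastic guards van, 162 by 58 by 98 mm, in the stand; a bystander. Origin under its middle.
- tunnel_portal: cork tunnel portal 44 by 172 by 134 mm standing on the table; a bystander. Origin under its middle.
- tweezers_block: steel block 50 by 80 by 30 mm with three upright tweezers to 130 mm; a bystander. Origin under its middle.
Things that resemble listed ones, but are neither listed nor needed, are in the scene too. What is shaped like the part that bears tender_wheelset_center but green or orange is not meant.

How it is judged:
By the outcome, as a careful person would: the job done as asked, in the order asked, and still so for the second after the job is handed in, while the arm keeps its last pose, push and grip.
It also fails if it takes over 38 s, if anything falls off the work surface, if the arm or the gripper's body presses on something with over 40 N, if the wrist force passes 120 N, or if a joint passes its speed limit or range.

### The arm

A 6-joint arm with a two-finger parallel gripper is mounted at the origin on the work surface. World frame = base frame: x ahead of the robot, y to its left, z up, the work surface at z = 0. Lengths are in m, angles in rad, forces in N, time in s.
With the tool pointing down it reaches from about 0.375 to 0.9 m from the base axis. Payload 3.1 kg.
Tool frame: the origin (TCP) lies on the centre line of the jaws, within the pads' length; the fingertips stand ahead of it and the grasp point (between the pads) lies 3 mm ahead of it (robot.tip_reach is the z of the fingertips in the tool frame, in m); z points along the fingers, y is the line along which they close (so a half turn about z gives the same grasp; the last joint's range is limited). The gripper opens to 87 mm and grips with 3 to 60 N. Pads are 19 mm wide; open, the fingers measure 117 mm over their backs; the gripper's body (75 mm by 190 mm) begins 51 mm behind the grasp point.
Start: joints at [-1.377, 0.527, 1.433, -0, 1.181, -0.178], TCP at [0.227, -0.582, 0.245] pointing down, gripper open.
Joint ranges: [-3.08, 3.08], [-0.75, 2.2], [0.22, 2.44], [-1.43, 4.57], [0, 2.65], [-2.85, 2.85]. Speed limits (rad/s): [2.79, 2.79, 3.14, 3.14, 3.14, 3.14].

### API

Orientations are given as a unit quaternion [x, y, z, w].
In Python, from rig import sensors, eyes, ticket, robot gives the robot as it stands.
- The arm moves only by the tool drive_tool, never from a script. Its argument "deltas" is a list that holds one entry, the list of rows, each a list of 6 numbers: the shift along the tool's x, y, z in mm, then the turn, a rotation vector about the tool's x, y, z in rad. A call has 1 to 8 rows; each row shifts and turns the commanded pose from where the row before left it, along the tool's axes as they then stand; what a row does not reach is not made up. A row lasts 1/12 s, in which the tool goes at most 41.7 mm and 7.16 degrees, less where a joint would pass 70% of its speed; a pose out of reach is approached as far as the arm can. A call is refused whole if a number of a shift passes 41.7 or a number of a turn 0.125, either way. A call with a gripper value outside its range is refused whole. "gripper" is the opening in per cent of the stroke, from 0 (shut) to 100 (fully open), set as the call begins (left out, the last holds). The fingers move at their own pace and stop on an object; "squeeze" is the grip in N (left out, the last holds). Time passes only in rows, so rows that do not move let the fingers close. It gives the time, the measured TCP pose, the force, the opening and the grip force at its end, in the units of the state.
- sensors.get_obs(): the state, without advancing time (a new reading comes with each control period).
- eyes.camera(name): name is "scene" or "side" or "wrist"; returns a dict with "img" (384x512x3 uint8, red, green, blue), "fov_y" (degrees; the focal length in pixels is half the picture's height over the tangent of half this angle, whatever the lens; pixels are square), "cx", "cy" (the principal point, pixels), "xyz" and "attitude" of the camera in the world; the wrist camera has in their place "hand_eye" (4x4, takes a point from camera to tool coordinates, whose origin is the TCP and whose axes are the flange's). Camera axes: x right, y up, looking along -z (the intrinsics and any distortion apply to the point x, -y, -z); pixel columns grow to the right and rows downward; lengths in m; the calibration is good to about 2 mm. A picture is of the moment at which its call begins: read the wrist's pose just before it. There is no depth.
- ticket.hand_in(): hands the job in; it is judged then, once.
The state is a dict: "time": time; "q": joint angles; "joint_velocities": joint speeds; "joint_torque": joint torques, N m; "position": TCP position; "tool_rot": TCP orientation; "ft_force": force on the tool from outside, world axes, zero at the start; "moment": the same for the moment, N m; "grip_width": finger opening in m; "grip_force": force on a finger pad.
Only numpy, scipy, OpenCV 4.12 (cv2) and the standard library are available. Lean on these libraries where they do the work, as an engineer would, in place of code of your own. Each camera call takes 0.05 s, during which the arm holds its last target. There are 200 camera calls.

## Working session

There is one attempt and no reset: what is moved stays moved. The work goes in short steps, Python scripts to look and compute and a tool call to move; the robot and the scene stay as the last step left them, time stands still between calls to the robot, and variables do not carry over. Pictures are saved under pics/ and viewed, at most 10 in all, crops included, and the job is handed in when it is done.

Besides the shell and the picture viewer there is one more tool, called after "Request:" as a command line: name --argument value ..., lists and objects as JSON in quotes. drive_tool: Moves the arm, as the interface text tells. Its arguments: {"type":"object","properties":{"deltas":{"type":"array"},"gripper":{"type":"number"},"squeeze":{"type":"number"}},"required":["deltas"]}

```bash
mkdir -p pics; ls
cat > h.py <<'E'
import numpy as np,cv2
from rig import sensors,eyes,ticket,robot
from scipy.spatial.transform import Rotation as R
def cam(n):
    o=sensors.get_obs(); c=eyes.camera(n); c['o']=o
    if n=='wrist':
        T=np.eye(4);T[:3,:3]=R.from_quat(o['tool_rot']).as_matrix();T[:3,3]=o['position']
        c['T']=T@np.array(c['hand_eye'])
    else:
        T=np.eye(4);T[:3,:3]=R.from_quat(c['attitude']).as_matrix() if np.size(c['attitude'])==4 else np.array(c['attitude']);T[:3,3]=c['xyz'];c['T']=T
    c['f']=192/np.tan(np.radians(c['fov_y']/2)); return c
def save(c,n): cv2.imwrite('pics/'+n,c['img'][:,:,::-1])
def ray(c,u,v):
    d=np.array([(u-c['cx'])/c['f'],-(v-c['cy'])/c['f'],-1.]); return c['T'][:3,3],c['T'][:3,:3]@d
def onz(c,u,v,z):
    p,d=ray(c,u,v); return p+d*(z-p[2])/d[2]
def proj(c,P):
    q=np.linalg.inv(c['T'])@np.append(P,1); return c['cx']+c['f']*q[0]/-q[2],c['cy']-c['f']*q[1]/-q[2]
def tri(rs):
    A=0;b=0
    for p,d in rs:
        d=d/np.linalg.norm(d);M=np.eye(3)-np.outer(d,d);A=A+M;b=b+M@p
    return np.linalg.solve(A,b)
E
python3 - <<'E'
from h import *
for n in('scene','side','wrist'):
    c=cam(n);save(c,n+'0.png');print(n,{k:v for k,v in c.items() if k not in('img','o')})
a=[cv2.imread(f'pics/{n}0.png') for n in('scene','side')]
print(sensors.get_obs(),robot.tip_reach)
E
```

```text
pics
scene {'fov_y': 44.581763747039396, 'cx': 254.01740265857896, 'cy': 189.99205950415438, 'xyz': array([1.2330621 , 0.55750746, 1.39773825]), 'attitude': array([0.11455071, 0.26260212, 0.88788126, 0.35997936]), 'T': array([[-0.714586  , -0.57907533,  0.39247753,  1.2330621 ],
       [ 0.69940036, -0.60290998,  0.38384722,  0.55750746],
       [ 0.01435217,  0.54879078,  0.83583653,  1.39773825],
       [ 0.        ,  0.        ,  0.        ,  1.        ]]), 'f': np.float64(468.3566631279703)}
side {'fov_y': 45.881493466133534, 'cx': 247.38313163468194, 'cy': 195.66730244040383, 'xyz': array([0.42081325, 0.97193894, 0.92339684]), 'attitude': array([-0.04119898,  0.42861478,  0.89647531, -0.10451813]), 'T': array([[-0.97475721,  0.15207886, -0.16346377,  0.42081325],
       [-0.22271283, -0.61073066,  0.75987305,  0.97193894],
       [ 0.0157283 ,  0.77709722,  0.62918402,  0.92339684],
       [ 0.        ,  0.        ,  0.        ,  1.        ]]), 'f': np.float64(453.62740449812065)}
wrist {'fov_y': 58.8054586888608, 'cx': 250.7847871349724, 'cy': 191.2346466240517, 'hand_eye': arr
[... 733 characters left out ...]
5, 'q': array([-1.37749773e+00,  5.28266645e-01,  1.43356458e+00, -1.62752282e-05,
        1.18143083e+00, -1.78516387e-01]), 'joint_velocities': array([ 0.00075577, -0.0006278 , -0.00552627,  0.00063483, -0.00176384,
        0.00070312]), 'joint_torque': array([ 2.65790968e-04, -4.40431273e+01, -1.76841903e+01,  6.33968879e-02,
        5.52794896e-02, -9.90024864e-05]), 'position': array([ 0.22698074, -0.58177716,  0.24380161]), 'tool_rot': array([ 9.82768002e-01,  1.84841440e-01, -1.36950545e-05, -8.34625518e-04]), 'ft_force': array([ 0.00365747, -0.92749228,  0.09879546]), 'moment': array([ 0.01625536,  0.01229225, -0.03133298]), 'grip_force': 0.0, 'grip_width': 0.08706698609974516} 0.022
```

View pics/scene0.png

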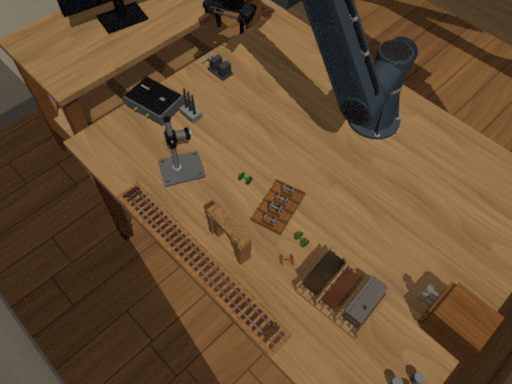

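View pics/side0.png

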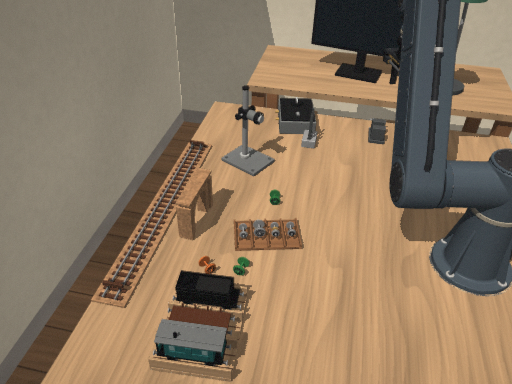

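The scene view shows the tray at (278,205) with four wheelsets, green decoys at (245,178) and (301,238), an orange one at (287,259), and the inspection camera at (178,140). In the side view the tray is at (268,234) and the camera at (250,117). I'll crop closer next.

Run:
```python
from h import *
a=cv2.imread('pics/scene0.png');b=cv2.imread('pics/side0.png')
def z(i,x,y,w,h): return cv2.resize(i[y:y+h,x:x+w],(400,300),interpolation=cv2.INTER_CUBIC)
m=np.vstack([np.hstack([z(a,238,172,80,60),z(b,228,205,80,60)]),np.hstack([z(a,140,115,80,60),z(b,215,110,80,60)])])
cv2.imwrite('pics/crop1.png',m)
s,d=cam('scene'),cam('side')
print(onz(s,278,206,.01),onz(d,268,235,.01))
for n,i,c in(('s',a,s),('d',b,d)):
  for u,v in ([(254,217),(281,179),(305,192),(281,231)] if n=='s' else [(235,222),(298,221),(302,247),(235,249)]): print(n,onz(c,u,v,.012))
```

```text
[0.56788366 0.02535504 0.01      ] [0.55992097 0.03072543 0.01      ]
s [ 6.59493712e-01 -1.63034651e-04  1.20000000e-02]
s [ 0.47922452 -0.04541908  0.012     ]
s [0.45825865 0.05210906 0.012     ]
s [0.63212964 0.10122598 0.012     ]
d [0.66563335 0.00162443 0.012     ]
d [ 0.48358845 -0.04786487  0.012     ]
d [0.45763143 0.05754738 0.012     ]
d [0.63848487 0.10982491 0.012     ]
```

View pics/crop1.png

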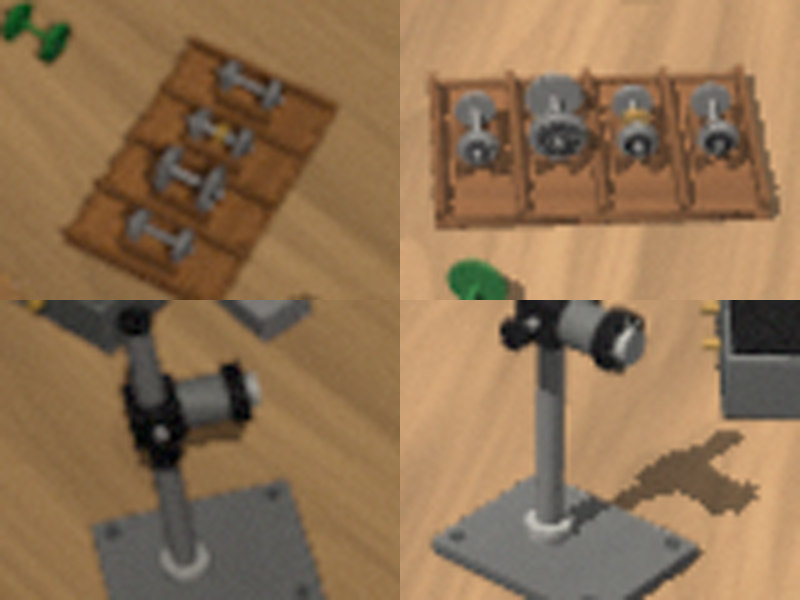

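The target is the large spoked wheelset, at scene (276,208) and side (260,228). The other candidates are the smaller wheelsets in the tray, at scene (269,220), (282,198) and (288,189), and the green and orange decoys. The lens glass is at scene (190,132) and side (261,119).

Run:
```python
from h import *
s,d=cam('scene'),cam('side')
print('target',tri([ray(s,276,207.6),ray(d,259.6,228)]),onz(s,276,207.6,.032),onz(d,259.6,228,.032))
L=tri([ray(s,190,132),ray(d,261,118.6)]);print('lens',L,proj(s,L),proj(d,L))
print('foot',onz(s,177,167.4,.014),onz(d,244.7,156,.014))
for u,v in [(159,162),(197,152),(204,175)]: print('base s',onz(s,u,v,.014))
for u,v in [(222,159),(245,145),(274,160),(250,173)]: print('base d',onz(d,u,v,.014))
o=sensors.get_obs();print(R.from_quat(o['tool_rot']).as_matrix())
```

```text
target [0.58636549 0.0320623  0.03151459] [0.58793655 0.03349683 0.032     ] [0.58546762 0.03078073 0.032     ]
lens [ 0.65743509 -0.3124665   0.18982436] (np.float64(190.01874873823039), np.float64(131.81427361808403)) (np.float64(260.86301347545196), np.float64(118.73592045006953))
foot [ 0.71670746 -0.34246673  0.014     ] [ 0.71652514 -0.34351277  0.014     ]
base s [ 0.74869565 -0.40700079  0.014     ]
base s [ 0.61809626 -0.34611838  0.014     ]
base s [ 0.66812354 -0.24903101  0.014     ]
base d [ 0.79002243 -0.30542763  0.014     ]
base d [ 0.73190445 -0.41430666  0.014     ]
base d [ 0.61038051 -0.34440654  0.014     ]
base d [ 0.67570065 -0.24776771  0.014     ]
[[ 9.31680896e-01  3.63277722e-01 -7.27273742e-05]
 [ 3.63277714e-01 -9.31680778e-01  4.79423736e-04]
 [ 1.06405266e-04 -4.73090170e-04 -9.99999882e-01]]
```

Request:
drive_tool --deltas '[[[0,0,-3,0,0,-0.12],[0,0,-3,0,0,-0.12],[0,0,-3,0,0,-0.12],[0,0,-3,0,0,-0.12],[0,0,-3,0,0,-0.12],[0,0,-3,0,0,-0.12],[0,0,-3,0,0,-0.12],[0,0,-3,0,0,-0.12]]]'

```text
time: 1.02
position: [0.227, -0.5822, 0.2687]
tool_rot: [0.785, 0.62, 0.0, -0.0]
ft_force: [0.2, -0.2, -0.4]
grip_width: 0.087
grip_force: 0.0
```

Request:
drive_tool --deltas '[[[0,0,-3,0,0,-0.12],[0,0,-3,0,0,-0.12],[0,0,-3,0,0,-0.12],[0,0,-3,0,0,-0.12],[0,0,-3,0,0,-0.12],[0,0,-3,0,0,-0.12],[0,0,-3,0,0,-0.12],[0,0,-3,0,0,-0.12]]]'

```text
time: 1.68
position: [0.2271, -0.5822, 0.2926]
tool_rot: [0.41, 0.912, 0.0, -0.0]
ft_force: [-0.1, 0.6, -0.1]
grip_width: 0.0872
grip_force: 0.0
```

Request:
drive_tool --deltas '[[[0,0,-3,0,0,-0.12],[0,0,-3,0,0,-0.12],[0,0,-3,0,0,-0.12]]]'

```text
time: 1.93
position: [0.2271, -0.5821, 0.3016]
tool_rot: [0.24, 0.971, 0.0, -0.0]
ft_force: [-0.1, -0.6, 0.8]
grip_width: 0.087
grip_force: 0.0
```

```bash
cat >> h.py <<'E'
def go(P,yaw):
    """tool-frame shift (mm) to P with present orientation, and world yaw error of tool x (rad about tool z)"""
    o=sensors.get_obs();M=R.from_quat(o['tool_rot']).as_matrix()
    y=np.arctan2(M[1,0],M[0,0]);dy=(np.radians(yaw)-y+np.pi)%(2*np.pi)-np.pi
    # turn first, then shift
    M2=M@R.from_rotvec([0,0,-dy]).as_matrix()
    tilt=R.align_vectors([[0,0,-1.]],[M[:,2]])[0].as_rotvec()
    print('t',o['time'],'pos',o['position'].round(4),'yaw',np.degrees(y).round(2),'turn z',(-dy).round(4),'shift before turn',(M.T@(P-o['position'])*1e3).round(1),'shift after turn',(M2.T@(P-o['position'])*1e3).round(1),'tilt(tool)',(M.T@tilt).round(4),'q6',o['q'][5].round(2),'w',round(o['grip_width'],4),o['grip_force'])
E
python3 - <<'E'
from h import *
go(np.array([.569,-.266,.30]),152)
E
```

```text
t 1.9333 pos [ 0.2271 -0.5821  0.3016] yaw 152.28 turn z 0.0049 shift before turn [-155.6  438.9    1.7] shift after turn [-153.5  439.7    1.7] tilt(tool) [ 0.0002 -0.0001 -0.    ] q6 -2.46 w 0.087 0.0
```

Request:
drive_tool --deltas '[[[-13,36.6,0,0,0,0],[-13,36.6,0,0,0,0],[-13,36.6,0,0,0,0],[-13,36.6,0,0,0,0],[-13,36.6,0,0,0,0],[-13,36.6,0,0,0,0]]]'

```text
time: 2.43
position: [0.4003, -0.4238, 0.3017]
tool_rot: [0.243, 0.97, -0.0, 0.0]
ft_force: [0.1, -0.6, -0.1]
grip_width: 0.0869
grip_force: 0.0
```

Request:
drive_tool --deltas '[[[-13,36.6,0,0,0,0],[-13,36.6,0,0,0,0],[-13,36.6,0,0,0,0],[-13,36.6,0,0,0,0],[-13,36.6,0,0,0,0],[-13,36.6,0,0,0,0],[0,0,0,0,0,0],[0,0,0,0,0,0]]]'

```text
time: 3.1
position: [0.5726, -0.2662, 0.3013]
tool_rot: [0.24, 0.971, -0.0, -0.0]
ft_force: [-1.0, -0.5, 0.1]
grip_width: 0.0866
grip_force: 0.0
```

Run:
```python
from h import *
go(np.array([.569,-.266,.30]),152)
c=cam('wrist');cv2.imwrite('pics/w1.png',cv2.resize(c['img'][:,:,::-1],(800,600),interpolation=cv2.INTER_CUBIC))
print(proj(c,[.6574,-.3125,.19]))
np.save('w1.npy',c['T'])
```

```text
t 3.1 pos [ 0.5726 -0.2662  0.3013] yaw 152.18 turn z 0.0032 shift before turn [ 3.2 -1.5  1.3] shift after turn [ 3.2 -1.5  1.3] tilt(tool) [-0.0003 -0.0002  0.    ] q6 -1.7 w 0.0866 0.0
(np.float64(249.27840293265683), np.float64(301.22629996198646))
```

View pics/w1.png

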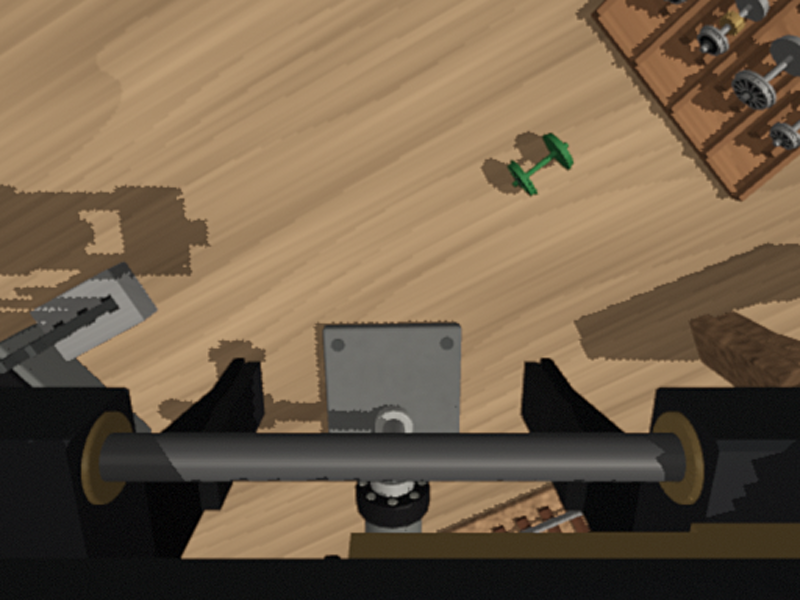

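The wrist view shows the stand's base plate with its front edge from (325,325) to (460,323), the pillar foot at (394,418), and the ring light at (393,497) with the glass at (393,487). The tray is at upper right, with the large wheelset at (765,75). I'll combine the rays for the lens.

Run:
```python
from h import *
s,d=cam('scene'),cam('side');w=cam('wrist')
k=1.5625
a,b=onz(w,323/k,325/k,.014),onz(w,461/k,323/k,.014);print(a,b,np.degrees(np.arctan2(*(b-a)[1::-1])),np.linalg.norm(a-b))
f=onz(w,394/k,420/k,.014);print('foot',f)
r=[ray(s,190,132),ray(d,261,118.6)]
L=tri(r);L3=tri(r+[ray(w,393/k,488/k)]);print(L,L3)
for c in(s,d,w): print(proj(c,L3))
for z in(.18,.185,.19): print(onz(w,393/k,488/k,z))
# refined edges: grey mask in wrist image between rows 206..260
h=cv2.cvtColor(w['img'],cv2.COLOR_RGB2HSV)
P=[];Q=[]
for v in range(212,252,4):
    x=np.where((h[v,190:310,1]<40)&(h[v,190:310,2]>60))[0]+190
    P.append(onz(w,x.min()-.5,v,.014));Q.append(onz(w,x.max()+.5,v,.014))
for E in(P,Q):
    E=np.array(E)[:,:2];E0=E.mean(0);u=np.linalg.svd(E-E0)[2][0];print('edge',E0,np.degrees(np.arctan2(u[1],u[0])))
```

```text
[ 0.60931347 -0.35651796  0.014     ] [ 0.66333046 -0.25172491  0.014     ] 62.730546225051484 0.1178957994810038
foot [ 0.71863854 -0.34608071  0.014     ]
[ 0.65743509 -0.3124665   0.18982436] [ 0.65933429 -0.31413287  0.19175049]
(np.float64(189.20335962356415), np.float64(131.46323679103853))
(np.float64(260.41426858015353), np.float64(117.8937045223958))
(np.float64(253.16370861705283), np.float64(305.4976917449254))
[ 0.67250298 -0.3227496   0.18      ]
[ 0.66920148 -0.32099402  0.185     ]
[ 0.66589998 -0.31923845  0.19      ]
edge [ 0.63931706 -0.3684244 ] -26.967617345031858
edge [ 0.69507486 -0.26421687] -27.85918392206693
```

Run:
```python
from h import *
go(np.array([.5864,.0321,.18]),194.7)
```

```text
t 3.3 pos [ 0.5704 -0.2692  0.3015] yaw 151.84 turn z -0.7481 shift before turn [128.  273.2 121.5] shift after turn [-92.  287.3 121.5] tilt(tool) [-0.0004 -0.0005 -0.    ] q6 -1.7 w 0.087 0.0
```

Request:
drive_tool --deltas '[[[0,0,0,0,0,-0.1245],[0,0,0,0,0,-0.1245],[0,0,0,0,0,-0.1245],[0,0,0,0,0,-0.1245],[0,0,0,0,0,-0.1245],[0,0,0,0,0,-0.1245]]]'

```text
time: 3.8
position: [0.5702, -0.2697, 0.3016]
tool_rot: [-0.13, 0.992, -0.0, -0.0]
ft_force: [0.3, -0.0, -0.1]
grip_width: 0.0872
grip_force: 0.0
```

Request:
drive_tool --deltas '[[[-11.5,35.9,15.2,0,0,0],[-11.5,35.9,15.2,0,0,0],[-11.5,35.9,15.2,0,0,0],[-11.5,35.9,15.2,0,0,0],[-11.5,35.9,15.2,0,0,0],[-11.5,35.9,15.2,0,0,0],[-11.5,35.9,15.2,0,0,0],[-11.5,35.9,15.2,0,0,0]]]'

```text
time: 4.47
position: [0.5871, 0.0329, 0.1797]
tool_rot: [-0.127, 0.992, -0.0, 0.0]
ft_force: [1.1, 1.0, -0.2]
grip_width: 0.0871
grip_force: 0.0
```

Request:
drive_tool --deltas '[[[0,0,0,0,0,0],[0,0,0,0,0,0]]]'

```text
time: 4.63
position: [0.5863, 0.0337, 0.1791]
tool_rot: [-0.129, 0.992, 0.0, -0.001]
ft_force: [-0.5, 0.8, -0.3]
grip_width: 0.0871
grip_force: 0.0
```

Run:
```python
from h import *
go(np.array([.5864,.0321,.08]),194.7)
c=cam('wrist');cv2.imwrite('pics/w2.png',cv2.resize(c['img'][:,:,::-1],(800,600),interpolation=cv2.INTER_CUBIC))
print(np.array(proj(c,[.5864,.0321,.032]))*1.5625)
```

```text
t 4.6333 pos [0.5863 0.0337 0.1791] yaw -165.15 turn z 0.0026 shift before turn [ 0.1 -1.7 99.1] shift after turn [ 0.1 -1.7 99.1] tilt(tool) [ 0.0006 -0.0023  0.    ] q6 -1.96 w 0.0871 0.0
[390.29437883 284.47575383]
```

View pics/w2.png

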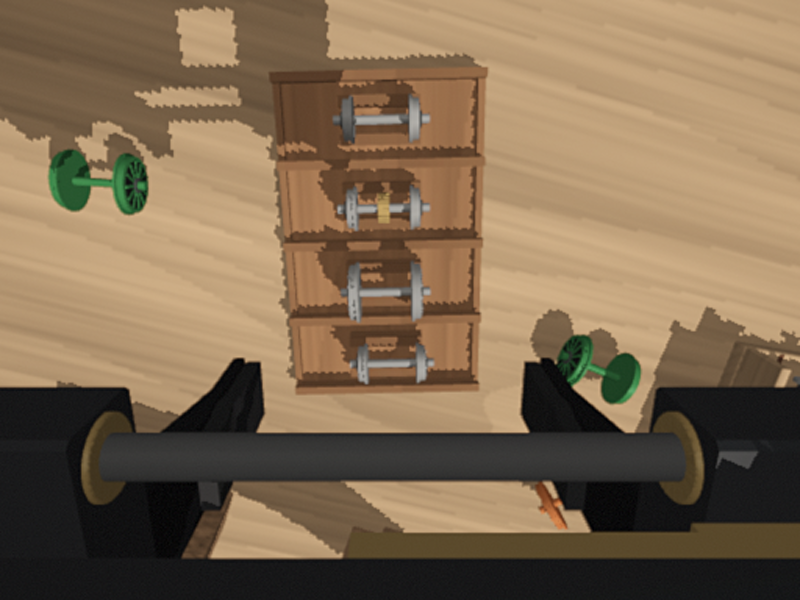

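The wrist view shows the four wheelsets in the tray. The large target has axle ends at (341,292) and (431,292), and the brass-gear wheelset is above it at (384,208).

Run:
```python
from h import *
c=cam('wrist');k=1.5625
def P(u,v,z): return onz(c,u/k,v/k,z)
a,b=P(341,292.5,.032),P(431,292,.032);m=(a+b)/2
print(a,b,m,np.linalg.norm(a-b))
ang=lambda a,b:np.degrees(np.arctan2(*(b-a)[1::-1]))
print(ang(a,b),[ang(P(*p,.015),P(*q,.015)) for p,q in [((285,243),(482,239)),((279,161),(485,157)),((290,320),(480,317)),((272,76),(487,70))]])
go(np.append(m[:2],.09),194.5)
```

```text
[0.59945585 0.00487938 0.032     ] [0.58622576 0.0539906  0.032     ] [0.59284081 0.02943499 0.032     ] 0.050862040422070806
105.07700851043258 [np.float64(105.90900705068046), np.float64(105.78714546418438), np.float64(105.71036309523052), np.float64(106.16936832922609)]
t 4.7333 pos [0.5877 0.0315 0.1804] yaw -165.34 turn z 0.0028 shift before turn [-4.4 -3.2 90.4] shift after turn [-4.4 -3.2 90.4] tilt(tool) [-0.001   0.0008  0.    ] q6 -1.96 w 0.0871 0.0
```

Request:
drive_tool --deltas '[[[-2.2,-1.6,30,0,0,-0.016],[-2.2,-1.6,30,0,0,0],[0,0,30,0,0,0],[0,0,0,0,0,0],[0,0,0,0,0,0]]]'

```text
time: 5.15
position: [0.5918, 0.0292, 0.0894]
tool_rot: [-0.135, 0.991, 0.0, -0.001]
ft_force: [0.1, 0.1, -0.9]
grip_width: 0.0873
grip_force: 0.0
```

Run:
```python
from h import *
go(np.array([.5928,.0294,.029]),195.6)
c=cam('wrist');cv2.imwrite('pics/w3.png',cv2.resize(c['img'][:,:,::-1],(800,600),interpolation=cv2.INTER_CUBIC))
print(np.array(proj(c,[.5928,.0294,.032]))*1.5625)
```

```text
t 5.15 pos [0.5918 0.0292 0.0894] yaw -164.52 turn z -0.002 shift before turn [-1.2 -0.1 60.4] shift after turn [-1.2 -0.1 60.4] tilt(tool) [ 0.0009 -0.0025 -0.    ] q6 -1.98 w 0.0873 0.0
[393.35046155 347.71299589]
```

View pics/w3.png

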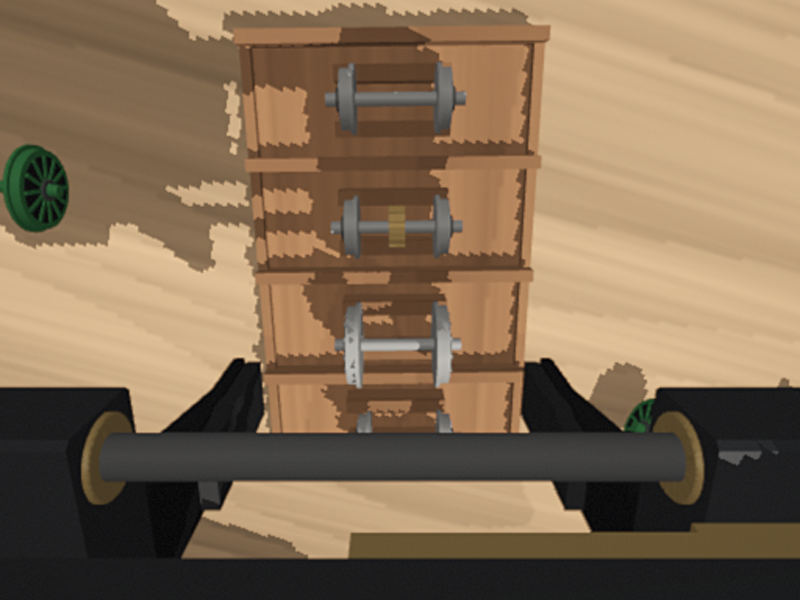

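Request:
drive_tool --deltas '[[[-0.3,1.8,25,0,0,0],[0,0,20,0,0,0],[0,0,9,0,0,0],[0,0,0,0,0,0]]]'

```text
time: 5.53
position: [0.5922, 0.0324, 0.0361]
tool_rot: [-0.136, 0.991, 0.0, -0.0]
ft_force: [-0.4, -0.3, 0.5]
grip_width: 0.087
grip_force: 0.0
```

Request:
drive_tool --deltas '[[[0,0,0,0,0,0],[0,0,0,0,0,0],[0,0,0,0,0,0],[0,0,0,0,0,0],[0,0,0,0,0,0],[0,0,0,0,0,0]]]' --gripper 62 --squeeze 10

```text
time: 6.03
position: [0.5924, 0.033, 0.0365]
tool_rot: [-0.136, 0.991, -0.0, 0.0]
ft_force: [-0.2, 0.3, -0.0]
grip_width: 0.0573
grip_force: 0.0
```

Run:
```python
from h import *
go(np.array([.5928,.0294,.035]),195.6)
c=cam('wrist');cv2.imwrite('pics/w4.png',cv2.resize(c['img'][200:330,120:380,::-1],(800,400),interpolation=cv2.INTER_CUBIC))
```

```text
t 6.0333 pos [0.5924 0.033  0.0365] yaw -164.34 turn z 0.001 shift before turn [ 0.6 -3.5  1.5] shift after turn [ 0.6 -3.5  1.5] tilt(tool) [-0.0003  0.0007 -0.    ] q6 -1.98 w 0.0573 0.0
```

View pics/w4.png

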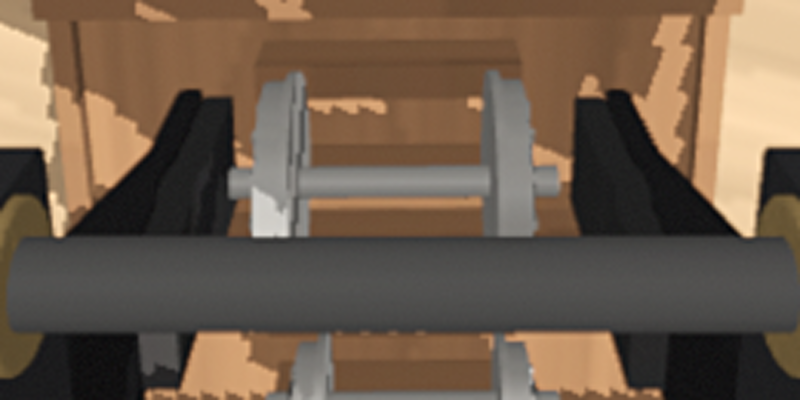

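The fingers straddle the axle ends: axle from (229,182) to (559,182), pads at 233 and 574. The tool is about 1.4 mm too far in +y, so I'll centre it and close.

Request:
drive_tool --deltas '[[[0,-1.4,0.8,0,0,0],[0,0,0,0,0,0]]]'

```text
time: 6.25
position: [0.5926, 0.0314, 0.035]
tool_rot: [-0.136, 0.991, -0.0, -0.0]
ft_force: [-0.3, 0.8, 0.2]
grip_width: 0.0545
grip_force: 0.0
```

Request:
drive_tool --deltas '[[[0,0,0,0,0,0],[0,0,0,0,0,0],[0,0,0,0,0,0],[0,0,0,0,0,0],[0,0,0,0,0,0],[0,0,0,0,0,0]]]' --gripper 40 --squeeze 15

```text
time: 6.75
position: [0.5925, 0.0316, 0.0351]
tool_rot: [-0.136, 0.991, 0.0, -0.0]
ft_force: [0.0, 0.0, -0.0]
grip_width: 0.0485
grip_force: 15.1
```

Request:
drive_tool --deltas '[[[0,0,0,0,0,0],[0,0,-5,0,0,0],[0,0,-15,0,0,0],[0,0,-25,0,0,0],[0,0,-30,0,0,0],[0,0,-30,0,0,0],[0,0,-30,0,0,0],[0,0,-20,0,0,0]]]' --squeeze 25

```text
time: 7.42
position: [0.5935, 0.0315, 0.1935]
tool_rot: [-0.136, 0.991, -0.001, 0.002]
ft_force: [0.9, 1.0, -0.6]
grip_width: 0.0475
grip_force: 25.2
```

Request:
drive_tool --deltas '[[[0,0,-20,0,0,0.12],[0,0,-15,0,0,0.12],[0,0,-5,0,0,0.12],[0,0,0,0,0,0.12],[0,0,0,0,0,0.12],[0,0,0,0,0,0.12],[0,0,0,0,0,0.03],[0,0,0,0,0,0]]]'

```text
time: 8.08
position: [0.5922, 0.0316, 0.2304]
tool_rot: [0.236, 0.972, -0.0, -0.0]
ft_force: [-0.8, 0.9, -0.6]
grip_width: 0.0473
grip_force: 25.2
```

Run:
```python
from h import *
go(np.array([.568,-.2658,.23]),152.5)
```

```text
t 8.0833 pos [0.5922 0.0316 0.2304] yaw 152.66 turn z 0.0028 shift before turn [-115.1 -275.3    0.4] shift after turn [-115.9 -275.     0.4] tilt(tool) [-0.     -0.0001  0.    ] q6 -1.23 w 0.0473 25.16044811345637
```

Request:
drive_tool --deltas '[[[-7,-17,0,0,0,0],[-14,-34,0,0,0,0],[-14,-34,0,0,0,0],[-14,-34,0,0,0,0],[-14,-34,0,0,0,0],[-14,-34,0,0,0,0],[-14,-34,0,0,0,0],[-14,-34,0,0,0,0]]]'

```text
time: 8.75
position: [0.5682, -0.2448, 0.2304]
tool_rot: [0.236, 0.972, 0.0, -0.0]
ft_force: [0.5, 0.5, -1.0]
grip_width: 0.0473
grip_force: 25.2
```

Request:
drive_tool --deltas '[[[-7,-17,10,0,0,0],[-3,-3,14,0,0,0],[0,0,14,0,0,0],[0,0,0,0,0,0],[0,0,0,0,0,0],[0,0,0,0,0,0]]]'

```text
time: 9.25
position: [0.5688, -0.2653, 0.1928]
tool_rot: [0.236, 0.972, -0.0, 0.0]
ft_force: [0.6, 0.6, -1.1]
grip_width: 0.0475
grip_force: 25.2
```

Run:
```python
from h import *
go(np.array([.568,-.2658,.192]),152.5)
s,d=cam('scene'),cam('side');w=cam('wrist')
save(s,'s5.png');save(d,'d5.png');save(w,'w5.png')
o=w['o'];G=o['position']+R.from_quat(o['tool_rot']).apply([0,0,.003])
for c in(s,d,w):print(proj(c,G),proj(c,[.6567,-.312,.189]))
z=lambda i,x,y,w,h:cv2.resize(i[y:y+h,x:x+w],(400,300),interpolation=cv2.INTER_CUBIC)
m=np.vstack([np.hstack([z(s['img'],165,105,80,60),z(d['img'],240,85,80,60)]),np.hstack([z(w['img'],130,180,240,180),z(d['img'],250,95,48,36)])])
cv2.imwrite('pics/crop5.png',m[:,:,::-1])
```

```text
t 9.25 pos [ 0.5688 -0.2653  0.1928] yaw 152.73 turn z 0.004 shift before turn [ 0.5 -0.8  0.8] shift after turn [ 0.5 -0.8  0.8] tilt(tool) [-0.      0.0007 -0.    ] q6 -1.71 w 0.0475 25.20219217054546
(np.float64(219.0412588251336), np.float64(125.61669426617222)) (np.float64(190.30175064694322), np.float64(131.93571925788768))
(np.float64(285.38355330335764), np.float64(129.31102716617266)) (np.float64(261.0468785778348), np.float64(119.05696080643295))
(np.float64(250.77638456281932), np.float64(264.07645669665663)) (np.float64(248.43304063989336), np.float64(419.70140466001004))
```

View pics/crop5.png

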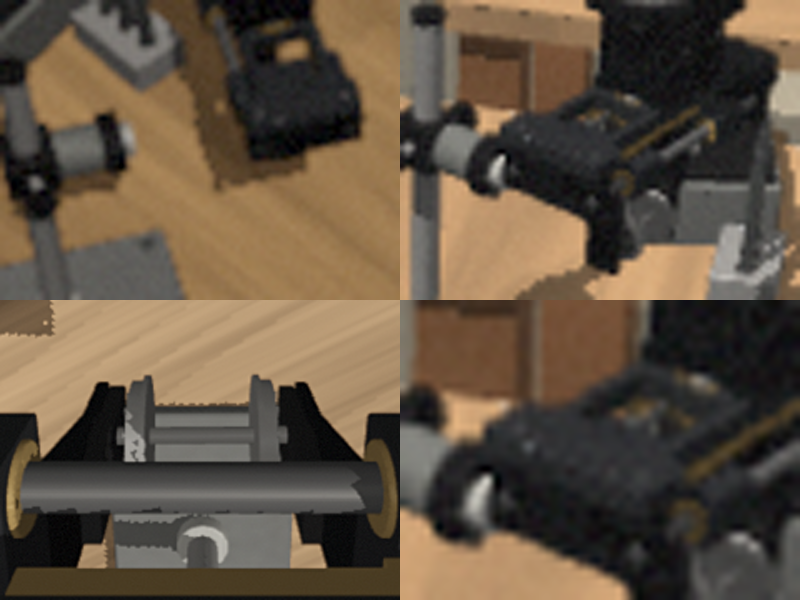

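The wheelset is held level. In the wrist crop the axle mid is at (202,435) and the pillar foot at (203,543), so the lateral position is good. I'll check height and depth once against the lens in the side view.

Run:
```python
from h import *
d=cam('side');o=d['o'];M=R.from_quat(o['tool_rot']).as_matrix();G=o['position']+M@[0,0,.003]
L=np.array([.6567,-.312,.189]);yw=np.radians(152.5);ox=np.array([np.cos(yw),np.sin(yw),0]);oy=np.array([np.cos(yw-np.pi/2),np.sin(yw-np.pi/2),0])
x0,y0,k=235,95,10
im=cv2.resize(d['img'][y0:y0+60,x0:x0+80,::-1],None,fx=k,fy=k,interpolation=cv2.INTER_CUBIC)
px=lambda P:tuple(int(round((q-s+.5)*k)) for q,s in zip(proj(d,P),(x0,y0)))
z=np.array([0,0,1.])
for t in np.linspace(0,2*np.pi,25):
    cv2.circle(im,px(G+M@[.017*np.cos(t),.0145,.017*np.sin(t)]),2,(0,0,255),-1)
    cv2.circle(im,px(L+.021*(np.cos(t)*oy+np.sin(t)*z)),2,(0,255,0),-1)
    cv2.circle(im,px(L+.012*(np.cos(t)*oy+np.sin(t)*z)),2,(255,255,0),-1)
cv2.imwrite('pics/d6.png',im)
```

```text
(no output)
```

View pics/d6.png

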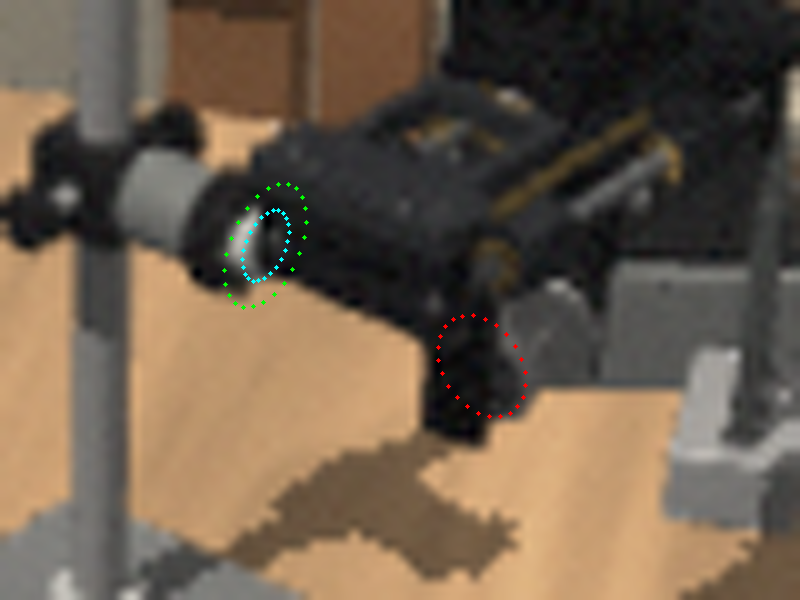

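Run:
```python
import cv2,numpy as np
for n,(x,y,X,Y) in(('side0',(250,109,270,128)),('scene0',(180,122,198,141))):
    i=cv2.cvtColor(cv2.imread(f'pics/{n}.png')[y:Y,x:X],cv2.COLOR_BGR2HSV)
    print(n,list(range(x,X)))
    for r in range(Y-y): print(y+r,' '.join(f"{v:3d}{'*' if s>60 else ' '}" for v,s in zip(i[r,:,2],i[r,:,1])))
```

```text
side0 [250, 251, 252, 253, 254, 255, 256, 257, 258, 259, 260, 261, 262, 263, 264, 265, 266, 267, 268, 269]
109  55   40   18   20*  31  107* 209* 209* 200* 200* 196* 194* 195* 193* 189* 191* 191* 187* 190* 191*
110 121  117  104   76   67* 158* 209* 207* 198* 199* 196* 192* 192* 191* 191* 191* 191* 188* 189* 189*
111 128  130  123  119  112  146* 182* 139* 133* 135* 167* 196* 191* 191* 190* 194* 191* 188* 188* 187*
112 128  132  130  127  127  126  100   61   60*  64*  80* 115* 160* 193* 195* 192* 187* 187* 186* 186*
113 130  131  130  132  126   88   42   38   37   38   68   42*  81* 138* 195* 192* 185* 185* 188* 191*
114 127  128  133  130  107   50   33   39   36   46   90   48   98   89* 196* 187* 182* 188* 187* 192*
115 119  121  126  123   66   37   38   41   27*  44  109  122   66   82* 192* 183* 181* 187* 188* 192*
116 111  114  114   99   42   39   36   45   40   89  189  140   79  101  188* 183* 183* 185* 191* 191*
117  99  105  105   74   35   33   37   44   96  184  175   98   85   99  165* 181* 183* 187* 191* 191*
118  86   96   96   51   27   34   34   57  141  185  121
[... 2166 characters left out ...]
2  133  147  147* 147* 145* 145* 146* 147*
134 110  108  109  104  101   81   22   29   31*  51  101  133  145* 150* 146* 147* 146* 145*
135 105  103  106  101  102   84   29   25   17*  28   80  115  143* 157* 151* 148* 147* 147*
136  90   89   90   89   88   70   33   22   21   19   97* 139* 153* 160* 159* 153* 150* 145*
137  78   80   78   75   76   60   32    7*  21*  19* 105* 153* 164* 162* 163* 159* 155* 151*
138  72   69   65   62   66   58   31   16*  14*  10   92* 145* 158* 161* 162* 161* 160* 157*
139  54   58   60   63*  71*  73*  64*  45*  52*  94* 129* 146* 156* 158* 161* 161* 162* 159*
140  70*  72*  71*  75*  85*  84*  81*  73*  79* 129* 154* 151* 153* 154* 159* 159* 164* 164*
```

Run:
```python
from h import *
s,d=cam('scene'),cam('side')
for a in((190.3,132),(190.7,132.3),(191,132.6)):
  for b in((261,118.6),(261.5,118.2)):
    L=tri([ray(s,*a),ray(d,*b)]);print(a,b,L.round(4),[np.subtract(proj(c,L),p).round(2) for c,p in((s,a),(d,b))])
print('glass from foot',np.array([.7176,-.3445])+.07*np.array([np.cos(np.radians(152.5)),np.sin(np.radians(152.5))]))
# height with xy fixed
xy=np.array([.6560,-.3120])
for z in(.186,.189,.192):print(z,proj(s,np.append(xy,z)),proj(d,np.append(xy,z)))
```

```text
(190.3, 132) (261, 118.6) [ 0.6571 -0.3111  0.1906] [array([ 0.02, -0.17]), array([-0.12,  0.12])]
(190.3, 132) (261.5, 118.2) [ 0.6564 -0.3118  0.191 ] [array([ 0.05, -0.48]), array([-0.35,  0.35])]
(190.7, 132.3) (261, 118.6) [ 0.657  -0.309   0.1915] [array([ 0.03, -0.29]), array([-0.22,  0.22])]
(190.7, 132.3) (261.5, 118.2) [ 0.6563 -0.3097  0.1919] [array([ 0.06, -0.6 ]), array([-0.44,  0.44])]
(191, 132.6) (261, 118.6) [ 0.657  -0.3073  0.1921] [array([ 0.04, -0.42]), array([-0.31,  0.31])]
(191, 132.6) (261.5, 118.2) [ 0.6563 -0.308   0.1925] [array([ 0.08, -0.73]), array([-0.54,  0.53])]
glass from foot [ 0.65550924 -0.3121776 ]
0.186 (np.float64(190.55055501892687), np.float64(132.4078996583301)) (np.float64(261.2254210113567), np.float64(119.89704239926041))
0.189 (np.float64(190.46206501560943), np.float64(131.82499394498387)) (np.float64(261.2576213520452), np.float64(119.08373653920742))
0.192 (np.float64(190.3732919975118), np.float64(131.2402239427222)) (np.float64(261.2899041475096), np.float64(118.26834806291492))
```

Run:
```python
from h import *
o=sensors.get_obs();print(o['time'],abs(o['joint_velocities']).max(),o['grip_force'],o['grip_width'],o['position'])
print(ticket.hand_in())
```

```text
9.55 0.006175054978112648 25.201599206775427 0.0471185567412318 [ 0.56885879 -0.26533915  0.19288867]
the job is handed in; nothing more can be done
None
```

The tender wheelset is held motionless about 10 cm in front of the lens, level with it and square across the view (each estimated to within about 2 mm), and the job is handed in at 9.6 s; no result came back.

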